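Lift a closed culture dish to the viewing ring

ROBOT

A 6-joint arm with a two-finger parallel gripper is mounted at the origin on the work surface. World frame = base frame: x ahead of the robot, y to its left, z up, the work surface at z = 0. Lengths are in m, angles in degrees, forces in N, time in s.
With the tool pointing down it reaches from about 0.375 to 0.9 m from the base axis. Payload 3.1 kg.
Tool frame: the origin (TCP) lies at the very end of the fingers, on their centre line; the grasp point (between the pads) lies 19 mm behind it; z points along the fingers, y is the line along which they close (so a half turn about z gives the same grasp; the last joint's range is limited). The gripper opens to 87 mm and grips with 3 to 60 N. Pads are 19 mm wide; open, the fingers measure 117 mm over their backs; the gripper's body (75 mm by 190 mm) begins 51 mm behind the grasp point.
Start: joints at [-79.383, 30.224, 82.088, -0, 67.689, -10.227], TCP at [0.222, -0.584, 0.223] pointing down, gripper open.
Joint ranges: [-176.69, 176.69], [-43.24, 126.21], [12.49, 139.97], [-82, 262], [0, 151.66], [-163.58, 163.58]. Speed limits (degrees/s): [159.86, 159.86, 180, 180, 180, 180].

INTERFACE

Orientations are given as a 3x3 rotation matrix whose columns are the frame's x, y, z axes.
In Python, from rig import readout, viewer, ticket gives the robot as it stands.
- The arm moves only by the tool send_rows, never from a script. Its argument "moves" is a list of rows, each a list of 6 numbers: the shift along the tool's x, y, z in units of 250 mm (1.0 is 250 mm), then the turn, a rotation vector about the tool's x, y, z in units of 90 degrees (1.0 is 90 degrees). A call has 1 to 12 rows; each row is the pose to reach, as a shift and turn from the pose commanded when the call began, along the tool's axes at that moment; what a row does not reach only later rows make up. A row lasts 1/10 s, in which the tool goes at most 50 mm and 8.59 degrees, less where a joint would pass 70% of its speed; a pose out of reach is approached as far as the arm can. A call with a number of a shift or a turn outside -1 to 1 is refused whole. A call with a gripper value outside its range is refused whole. "grip" is the opening, from 0 (shut) to 1 (fully open), set as the call begins (left out, the last holds). The fingers move at their own pace and stop on an object; the grip force is fixed at half the most. Time passes only in rows, so rows that repeat a pose let the fingers close. It gives the time, the measured TCP pose, the force, the opening and the grip force at its end, in the units of the state.
- readout.read_state(): the state, without advancing time (a new reading comes with each control period).
- viewer.capture(name): name is "side" or "top" or "wrist"; returns (picture, depth): 420x560x3 uint8, red, green, blue; 420x560 float32, m along the optical axis (not along the pixel's ray), 0 where there is no reading.
- viewer.camera_info(name): a dict with "fx", "fy", "cx", "cy" (pixels), "R" (3x3) and "t" (3): a world point X has camera coordinates R X + t; the wrist camera has in their place "tool_from_camera" (4x4, takes a point from camera to tool coordinates, whose origin is the TCP and whose axes are the flange's). Camera axes: x right, y down, z forward; pixel columns grow to the right and rows downward; lengths in m; the calibration is good to about 2 mm. The wrist camera is an equidistant fisheye: a pixel r from the principal point sees the ray r / f radians off the axis. A picture is of the moment at which its call begins: read the wrist's pose just before it. camera_info takes no time and is no camera call.
- ticket.hand_in(): hands the job in; it is judged then, once.
The state is a dict: "time_s": time; "joint_positions": joint angles; "qvel": joint speeds; "tau": joint torques, N m; "position": TCP position; "tcp_rot": TCP orientation; "force": force on the tool from outside, world axes, zero at the start; "moment": the same for the moment, N m; "opening": opening from 0.0 (shut) to 1.0 (fully open); "grasp_force": force on a finger pad.
Only numpy, scipy, OpenCV 4.12 (cv2) and the standard library are available. Lean on these libraries where they do the work, as an engineer would, in place of code of your own. Each camera call takes 0.05 s, during which the arm holds its last target. There are 200 camera calls.

TASK

Slide the two-tined dish lifter under the closed culture dish on its pedestal, carry the dish on it to the viewer and hold it level up against the underside of the sprung viewing ring, centred and lightly pressed, for a second and a half. Then set the dish back on its pedestal and put the lifter back flat on its rubber mat. Do not touch the dish with the gripper, do not press hard, and leave everything else on the bench where it is.

Things in the scene. Friction and masses are not known exactly. Their poses are not given: they have to be found in the camera images.
- dish: closed clear round culture dish with cream-coloured filling, 90 mm across, 16 mm high (lid part 90 mm, the lowest 7 mm is 86 mm across), about 0.06 to 0.13 kg; lid and base are one piece. Too wide for the gripper. Origin at the centre of its underside, z up. Starts on the pedestal, overhanging it all round
- pedestal: fixed round pedestal, 55 mm high: a black head 40 mm across and 5 mm thick on a 28 mm column, with a foot 80 mm across and 8 mm high. Origin at the centre of its underside on the bench; its top is 55 mm above the origin. Apart from the column and head there is free space between 8 mm and 55 mm under the dish
- lifter: dish lifter: flat aluminium fork 5 mm thick, upright black handle 24 x 24 mm up to 95 mm high; 0.15 to 0.31 kg. Origin: underside, below the handle axis; x along the tines, z up. Palm x -30 to 60 mm, 80 mm wide; two tines x 60 to 155 mm, each 13 mm wide, 54 mm gap. Carries a dish centred at x = 120 mm, y = 0. Starts on the mat
- mat: fixed flat black rubber mat 210 x 110 x 2 mm, on the bench. Origin on the bench right under where the lifter's handle belongs; its x points the way the lifter's tines lie (the mat spans x = -50 to 160 mm, y = -55 to 55 mm). Its top is 2 mm above the origin
- viewer: viewer: white foot, 22 mm rod at x = 125 mm, 262 mm high; its clamped arm holds a level white ring (104 mm outer, 78 mm inner diameter). Origin on the bench below the ring's centre, x from ring to rod. The ring's underside is 155 to 205 mm above the bench, not reported: feel for it. The ring yields upwards from 1.5 N, 1 mm per further 1.5 N, up to 10 mm
- vial: bystander: pink vial with white cap, 28 mm across, 75 mm high; origin at the centre of its underside
- slide_box: bystander: light green box 45 x 85 x 28 mm; origin at the centre of its underside
- spare_dish: bystander: small closed dish 60 mm across, 13 mm high, on the bench; origin at the centre of its underside
- jar: bystander: amber jar with black lid, 56 mm across, 85 mm high; origin at the centre of its underside
- wipe_box: bystander: cardboard box of wipes 110 x 120 x 75 mm; origin at the centre of its underside
- tube_stand: bystander: white tube stand 50 x 120 x 35 mm with tubes up to 76 mm high; origin at the centre of its underside

How it is judged (in metres and radians):
On the way, in this order (a step that is already met when the one before it is completed fails the run):
1. the dish is lifted at least 15 mm clear of the pedestal, resting on the lifter (z of dish in the frame of pedestal above 0.07 m and contact force between dish and lifter above 0.2 N), for 0.2 s.
2. dish on the lifter held up against the ring's underside for 1.5 s: 2 to 8 N between dish and ring, centres within 8 mm, level within 4.5 degrees, still (under 10 mm/s) (contact force between dish and viewer between 2 and 8 N and contact force between dish and lifter above 0.5 N and horizontal distance between dish and viewer below 0.008 m and angle between dish's own z axis and vertical below 0.08 rad and linear speed of dish below 0.01 m/s), for 1.5 s.
At the end, for the whole second after the job is handed in: The dish is back on top of the pedestal, upright and at rest, its centre within 12 mm of the pedestal's axis; the lifter lies flat and at rest on its mat, its handle within 30 mm of the mat's handle point and its tines within 15 degrees of the mat's x axis (either way round), not touching the dish (horizontal distance between dish and pedestal below 0.012 m and z of dish in the frame of pedestal between 0.052 and 0.058 m and angle between each of dish, lifter's own z axis and vertical below 0.05 rad and linear speed of each of dish, lifter below 0.02 m/s and contact force between dish and lifter below 0.05 N and horizontal distance between lifter and mat below 0.03 m and angle between the x axis of lifter and the x axis of mat, either way round below 0.26 rad and z of lifter in the frame of mat below 0.006 m).
It fails at once if the dish is touched by the fingers or the arm (contact force between dish and the fingers above 0.5 N or contact force between dish and the arm above 0.5 N).
It fails at once if the dish is pressed against the viewer with more than 15 N (contact force between dish and viewer above 15 N).
It fails at once if the dish is tipped by more than 15 degrees, or falls below the pedestal's top by more than 10 mm (angle between dish's own z axis and vertical above 0.26 rad or z of dish in the frame of pedestal below 0.045 m).
It fails at once if the dish is moved faster than 0.5 m/s or is set down with more than 20 N (linear speed of dish above 0.5 m/s or contact force between dish and pedestal above 20 N).
It fails at once if a bystander is moved by more than 20 mm (distance of any of vial, slide_box, spare_dish, jar, wipe_box, tube_stand from where it was at the start of the episode above 0.02 m).
It also fails if it takes over 72 s, if anything falls off the work surface, if the arm or the gripper's body presses on something with over 40 N, if the wrist force passes 120 N, or if a joint passes its speed limit or range.

## Working session

There is one attempt and no reset: what is moved stays moved. The work goes in short steps, Python scripts to look and compute and a tool call to move; the robot and the scene stay as the last step left them, time stands still between calls to the robot, and variables do not carry over. Pictures are saved under pics/ and viewed, at most 10 in all, crops included, and the job is handed in when it is done.

Besides the shell and the picture viewer there is one more tool, called after "Call:" as name(argument=value, ...), one argument or row to a line, values as JSON. send_rows: Moves the arm, as the interface text tells. Shifts and turns lie within -1 to 1; 1 stands for 250 mm of shift or 90 degrees of turn. Its arguments: {"type":"object","properties":{"moves":{"type":"array"},"grip":{"type":"number"}},"required":["moves"]}

```bash
mkdir -p pics
cat > h.py <<'E'
import numpy as np, cv2
from rig import readout, viewer, ticket
def cap(name,fn):
    p,d=viewer.capture(name); cv2.imwrite(f'pics/{fn}.png',p[:,:,::-1]); np.save(f'pics/{fn}.npy',d); return p,d
def world(name,u,v,d):
    c=viewer.camera_info(name); X=np.array([(u-c['cx'])/c['fx']*d,(v-c['cy'])/c['fy']*d,d])
    return np.array(c['R']).T@(X-np.array(c['t']))
def cloud(name,d):
    c=viewer.camera_info(name); v,u=np.mgrid[:d.shape[0],:d.shape[1]]
    X=np.stack([(u-c['cx'])/c['fx']*d,(v-c['cy'])/c['fy']*d,d],-1)
    return (X-np.array(c['t']))@np.array(c['R'])
E
python3 - <<'E'
from h import *
a,_=cap('top','top0'); b,_=cap('side','side0')
print(readout.read_state())
for n in('top','side'):print(viewer.camera_info(n))
E
```

```text
{'time_s': 0.1, 'joint_positions': array([-7.93810062e+01,  3.02747928e+01,  8.21512188e+01, -1.53999717e-03,
        6.76903288e+01, -1.02274033e+01]), 'qvel': array([ 0.04613048, -0.04894701, -0.16587633, -0.05139612, -0.05158991,
       -0.08322483]), 'tau': array([ 2.58870250e-04, -4.40984523e+01, -1.77150589e+01,  6.34489604e-02,
        5.33501920e-02, -4.08811979e-05]), 'position': array([ 0.22230549, -0.58339265,  0.22164507]), 'tcp_rot': array([[ 9.34534238e-01,  3.55873010e-01, -3.98619019e-04],
       [ 3.55873074e-01, -9.34532177e-01,  1.99116514e-03],
       [ 3.36079631e-04, -2.00266977e-03, -9.99997938e-01]]), 'force': array([-0.17917252,  1.00767594,  0.70716565]), 'moment': array([-0.01260243,  0.0028444 , -0.04787315]), 'grasp_force': 0.0, 'opening': 0.9965590328253984}
{'fx': 538.4010228978882, 'fy': 538.4010228978882, 'cx': 275.999324905275, 'cy': 206.303992891773, 'R': array([[ 0.00854938, -0.99995154,  0.00488028],
       [-0.99035946, -0.00914195, -0.13821927],
       [ 0.13825719, -0.00365154, -0.99038963]]), 't': array([-0.03086845,  0.54994833,  1.52552245])}
{'fx': 399.99818363360686, 'fy': 399.99818363360686, 'cx': 282.0580658854662, 'cy': 217.87134272385052, 'R': array([[-0.67799118, -0.73503385,  0.0072933 ],
       [-0.54431392,  0.49535457, -0.67701271],
       [ 0.49401449, -0.46297849, -0.73593519]]), 't': array([0.36742285, 0.35306837, 0.87898682])}
```

View pics/top0.png

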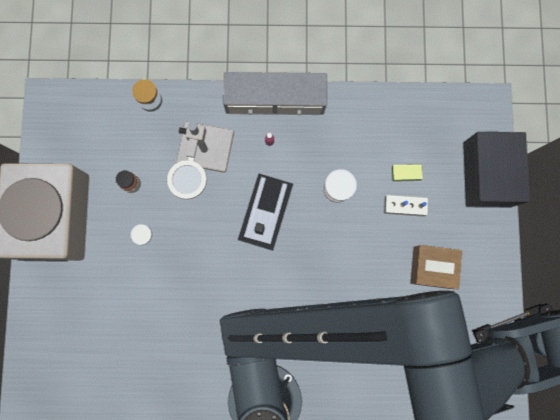

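View pics/side0.png

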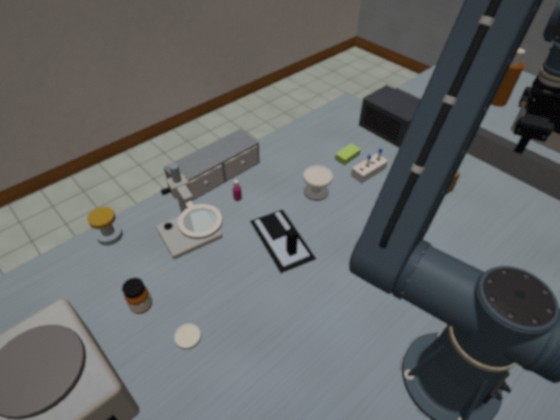

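The top view shows the mat and lifter at (265,212) with the handle at about (260,228). The dish is at (341,185), the ring at (187,180) with its rod at about (193,130), and the vial at (269,139). Next I'll measure with depth.

Run:
```python
from h import *
p=cv2.imread('pics/top0.png'); d=np.load('pics/top0.npy'); P=cloud('top',d)
cv2.imwrite('pics/c1.png',cv2.resize(p[100:260,150:370],None,fx=3.6,fy=3.6,interpolation=cv2.INTER_CUBIC))
def circ(Q):
    (x,y),r=cv2.minEnclosingCircle(Q[:,:2].astype(np.float32)); return np.round([x,y,r],4),np.round(Q[:,:2].mean(0),4),len(Q),np.round(np.percentile(Q[:,2],[5,50,95]),4)
V,U=np.mgrid[:420,:560]
def sel(u0,u1,v0,v1,z0,z1): 
    m=(U>=u0)&(U<u1)&(V>=v0)&(V<v1)&(P[...,2]>z0)&(P[...,2]<z1); return P[m]
print('dish',circ(sel(315,365,160,210,.062,.08)))
print('ring',circ(sel(160,212,155,205,.14,.24)))
print('rodtop',circ(sel(170,215,115,145,.24,.3)))
print('handle',circ(sel(245,285,210,245,.085,.11)))
print('vial',circ(sel(260,280,125,150,.06,.09)))
print('armz',np.round(P[140:185:4,190,2],3),np.round(P[180,160:212:3,2],3))
# mat: dark pixels hull
m=((p.max(2)<70)&(U>230)&(U<300)&(V>165)&(V<255)).astype(np.uint8)
c=max(cv2.findContours(m,0,2)[0],key=cv2.contourArea); r=cv2.minAreaRect(c); b=cv2.boxPoints(r); print(r)
ci=viewer.camera_info('top')
R=np.array(ci['R']);t=np.array(ci['t'])
def onplane(u,v,z):
    ray=R.T@np.array([(u-ci['cx'])/ci['fx'],(v-ci['cy'])/ci['fy'],1]);o=-R.T@t; return o+ray*(z-o[2])/ray[2]
B=np.array([onplane(*q,.002) for q in b]); print(np.round(B,4)); print(B.mean(0))
# aluminium: bright pixels low z
m=(p.min(2)>140)&(U>235)&(U<295)&(V>170)&(V<250); Q=P[m]; print('alu',cv2.minAreaRect(np.array([onplane(u,v,.007)[:2] for u,v in zip(U[m],V[m])],np.float32)),m.sum())
```

```text
dish (array([ 0.611 , -0.2083,  0.0456]), array([ 0.6108, -0.2086]), 748, array([0.0641, 0.0691, 0.0745]))
ring (array([0.6068, 0.2106, 0.059 ]), array([0.6012, 0.2127]), 1244, array([0.1807, 0.1859, 0.1913]))
rodtop (array([0.7236, 0.1916, 0.0125]), array([0.7213, 0.1903]), 77, array([0.2459, 0.2581, 0.2634]))
handle (array([0.4827, 0.0226, 0.0144]), array([0.4829, 0.0227]), 71, array([0.0904, 0.0945, 0.0983]))
vial (array([ 0.7522, -0.0024,  0.0077]), array([ 0.7516, -0.0024]), 25, array([0.0655, 0.0708, 0.0764]))
armz [0.21  0.207 0.211 0.21  0.208 0.182 0.183 0.185 0.191 0.182 0.191 0.183] [-0.004 -0.003 -0.007  0.189  0.189  0.185  0.187  0.186  0.184  0.178
  0.191  0.186  0.184  0.182  0.189  0.187  0.     0.001]
((265.14190673828125, 211.39100646972656), (35.35533905029297, 68.38137817382812), 16.927513122558594)
[[ 0.4571  0.0842  0.002 ]
 [ 0.6539  0.0281  0.002 ]
 [ 0.6236 -0.0734  0.002 ]
 [ 0.4277 -0.0157  0.002 ]]
[0.5405783  0.00580003 0.002     ]
alu ((0.5443631410598755, 0.006569579243659973), (0.23297996819019318, 0.17341633141040802), 0.5476036071777344) 2977
```

View pics/c1.png

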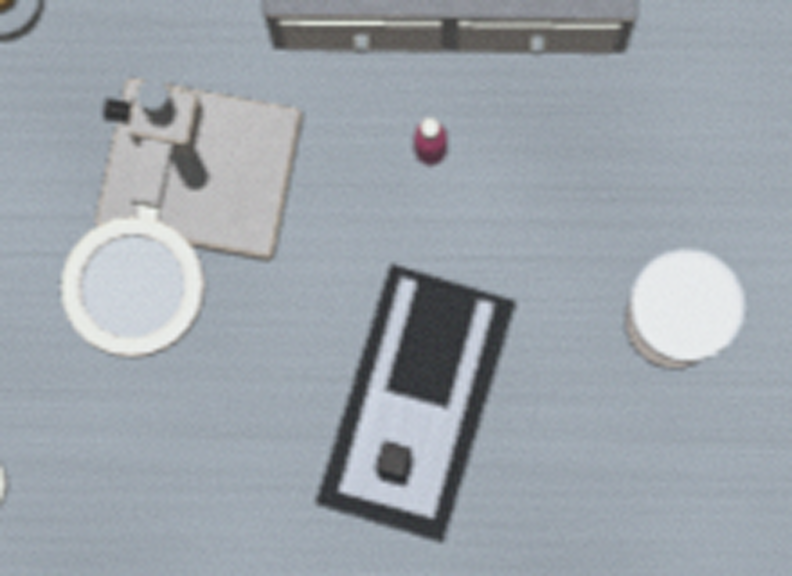

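The crop gives these positions in crop pixels: ring bounds x 62–204, y 217–356; dish x 630–746, y 249–361; mat corners (392,265), (516,302), (443,540) and (318,503). The fork's rear corners are (338,490) and (434,520), and its tine tips are about (407,279) and (486,300).

```bash
cat >> h.py <<'E'
def onplane(u,v,z,name='top'):
    ci=viewer.camera_info(name);R=np.array(ci['R']);t=np.array(ci['t'])
    ray=R.T@np.array([(u-ci['cx'])/ci['fx'],(v-ci['cy'])/ci['fy'],1]);o=-R.T@t; return o+ray*(z-o[2])/ray[2]
E
python3 - <<'E'
from h import *
f=lambda x,y,z: onplane((x+.5)/3.6-.5+150,(y+.5)/3.6-.5+100,z)[:2]
print('ring',f(133,286.5,.186),f(62,286,.186),f(204,286,.186)); print('dish',f(688,305,.071),f(630,305,.071),f(746,305,.071))
M=np.array([f(*q,.002) for q in[(392,265),(516,302),(443,540),(318,503)]]);print('mat',M.mean(0),M)
a=((M[0]+M[1])-(M[2]+M[3]))/2; print('len',np.hypot(*a),np.degrees(np.arctan2(a[1],a[0])),'w',np.hypot(*(M[0]-M[1])))
u=a/np.hypot(*a); print('mat origin',M.mean(0)-.055*u)
L=np.array([f(*q,.007) for q in[(398,276),(494,303),(434,520),(338,490)]]);b=((L[0]+L[1])-(L[2]+L[3]))/2
print('fork len',np.hypot(*b),np.degrees(np.arctan2(b[1],b[0])),'w',np.hypot(*(L[2]-L[3])),np.hypot(*(L[0]-L[1])))
v=b/np.hypot(*b);print('lifter origin from fork',L.mean(0)-.0625*v)
# foot of pedestal and column via side pic
d=np.load('pics/side0.npy');P=cloud('side',d)
def S(u0,u1,v0,v1,z0,z1):
    Q=P[v0:v1,u0:u1].reshape(-1,3);Q=Q[(Q[:,2]>z0)&(Q[:,2]<z1)];return Q
for n,a in dict(dish=(295,340,160,185,.066,.08),ring=(170,230,200,245,.165,.2),handle=(280,305,225,255,.085,.11)).items():
    Q=S(*a);print(n,len(Q),cv2.minEnclosingCircle(Q[:,:2].astype(np.float32)),Q.mean(0))
E
```

```text
ring [0.59968659 0.21157843] [0.59956585 0.26368045] [0.60055411 0.15948099]
dish [ 0.61072797 -0.21056801] [ 0.61029288 -0.16445358] [ 0.61116318 -0.25669612]
mat [0.54044718 0.00460368] [[ 0.65482354  0.02711581]
 [ 0.62450525 -0.07628304]
 [ 0.42656516 -0.01749827]
 [ 0.45589477  0.08508024]]
len 0.2068424970647565 -16.392606227054177 w 0.10775212814129947
mat origin [0.48768291 0.02012566]
fork len 0.1853287119772725 -14.789823190573868 w 0.08215737280919834 0.08273750311288057
lifter origin from fork [0.48354833 0.02159851]
dish 485 ((0.6125733852386475, -0.21207618713378906), 0.04804249480366707) [ 0.60877889 -0.21033143  0.07278021]
ring 1285 ((0.6090902090072632, 0.2098938524723053), 0.06268972158432007) [0.59700053 0.21254225 0.18845388]
handle 101 ((0.48168131709098816, 0.021426144987344742), 0.01609746180474758) [0.48037947 0.02191011 0.09603058]
```

Run:
```python
import cv2
p=cv2.imread('pics/side0.png'); cv2.imwrite('pics/c2.png',cv2.resize(p[150:280,150:350],None,fx=4,fy=4,interpolation=cv2.INTER_CUBIC))
```

```text
(no output)
```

View pics/c2.png

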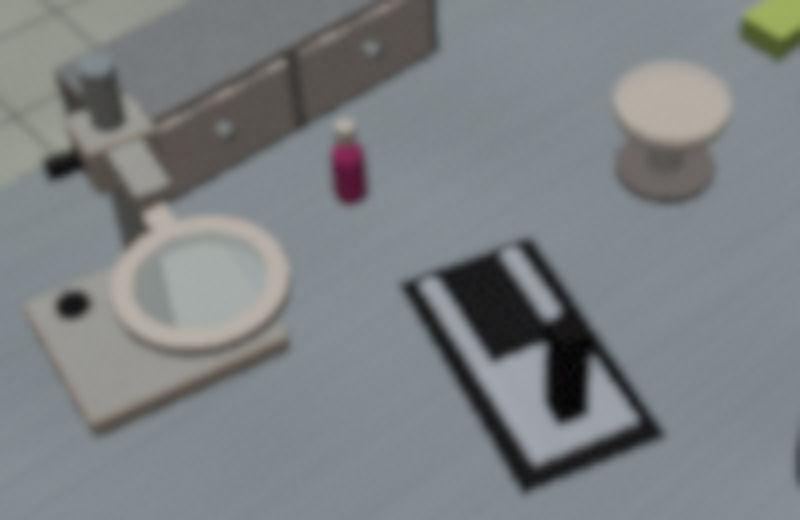

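```bash
cat >> h.py <<'E'
from scipy.spatial.transform import Rotation as Ro
def plan(*tg):
    "targets (x,y,z,heading of tool y or None) -> final row numbers, each relative to the previous target"
    s=readout.read_state(); p=s['position'];R=s['tcp_rot']
    for x,y,z,h in tg:
        if h is None: Rt=R
        else:
            c,n=np.cos(np.radians(h)),np.sin(np.radians(h)); Y=np.array([c,n,0]);Z=np.array([0,0,-1.]);Rt=np.stack([np.cross(Y,Z),Y,Z],1)
        print(np.round(np.r_[R.T@(np.array([x,y,z])-p)/.25,Ro.from_matrix(R.T@Rt).as_rotvec()/(np.pi/2)],4)); p=np.array([x,y,z]);R=Rt
def st():
    s=readout.read_state();R=s['tcp_rot'];print('t',s['time_s'],'p',np.round(s['position'],4),'h',round(float(np.degrees(np.arctan2(R[1,1],R[0,1]))),2),'tilt',np.round(R[:2,2],4),'F',np.round(s['force'],2),'M',np.round(s['moment'],3),'op',round(s['opening'],3),'gf',round(s['grasp_force'],1))
E
python3 - <<'E'
from h import *
g=lambda x,y,z:onplane((x+.5)/4-.5+150,(y+.5)/4-.5+150,z,'side')
print('foot',g(664.5,168,.008),g(616,168,.008),g(713,168,.008),g(664.5,199,.004))
print('dish',g(671.5,103,.071)); print('ring',g(200,283,.186),g(111,283,.186),g(290,283,.186))
plan((.31,-.38,.22,-50),(.40,-.17,.22,-32),(.483,.022,.20,-15))
E
```

```text
foot [ 0.60577593 -0.20398023  0.008     ] [ 0.63161097 -0.17553805  0.008     ] [ 0.57992435 -0.23244062  0.008     ] [ 0.58413509 -0.18200487  0.004     ]
dish [ 0.60918633 -0.20893147  0.071     ]
ring [0.59961387 0.21220808 0.186     ] [0.63472392 0.25078181 0.186     ] [0.56407024 0.173158   0.186     ]
[ 6.173e-01 -6.355e-01  8.100e-03 -1.200e-03 -4.000e-04 -2.128e-01]
[ 0.8157 -0.4121  0.      0.      0.     -0.2   ]
[ 0.8272 -0.1254  0.08    0.      0.     -0.1889]
```

Call:
send_rows(
  moves=[
    [0.617,-0.636,0.008,0,0,-0.213],
    [0.617,-0.636,0.008,0,0,-0.213],
    [0.617,-0.636,0.008,0,0,-0.213],
    [0.617,-0.636,0.008,0,0,-0.213],
    [0.617,-0.636,0.008,0,0,-0.213],
  ],
  grip=1,
)

```text
time_s: 0.6
position: [0.3103, -0.3752, 0.2199]
tcp_rot: [[0.764, 0.645, -0.001], [0.645, -0.764, 0.005], [0.002, -0.005, -1.0]]
force: [-0.0, -0.6, 1.5]
opening: 1.0
grasp_force: 0.0
```

Call:
send_rows(
  moves=[
    [0.816,-0.412,0,0,0,-0.2],
    [0.816,-0.412,0,0,0,-0.2],
    [0.816,-0.412,0,0,0,-0.2],
    [0.816,-0.412,0,0,0,-0.2],
    [0.816,-0.412,0,0,0,-0.2],
  ],
)

```text
time_s: 1.1
position: [0.3999, -0.1669, 0.2203]
tcp_rot: [[0.528, 0.849, -0.001], [0.849, -0.528, 0.002], [0.001, -0.002, -1.0]]
force: [0.1, -0.2, 0.8]
opening: 0.997
grasp_force: 0.0
```

Call:
send_rows(
  moves=[
    [0.827,-0.125,0.08,0,0,-0.189],
    [0.827,-0.125,0.08,0,0,-0.189],
    [0.827,-0.125,0.08,0,0,-0.189],
    [0.827,-0.125,0.08,0,0,-0.189],
    [0.827,-0.125,0.08,0,0,-0.189],
    [0.827,-0.125,0.08,0,0,-0.189],
    [0.827,-0.125,0.08,0,0,-0.189],
    [0.827,-0.125,0.08,0,0,-0.189],
  ],
)

```text
time_s: 1.9
position: [0.4825, 0.0199, 0.2006]
tcp_rot: [[0.26, 0.965, -0.0], [0.965, -0.26, -0.0], [-0.0, -0.0, -1.0]]
force: [1.0, 0.1, 0.2]
opening: 0.998
grasp_force: 0.0
```

Run:
```python
from h import *
st(); c=viewer.camera_info('wrist');print(c); cap('wrist','w1')
```

```text
t 1.9 p [0.4825 0.0199 0.2006] h -15.09 tilt [-0.0005 -0.0004] F [1.04 0.07 0.21] M [-0.007 -0.137  0.012] op 0.998 gf 0.0
{'fx': 325.19226210127806, 'fy': 325.19226210127806, 'cx': 279.00498229750025, 'cy': 205.66968934856925, 'tool_from_camera': array([[-6.12532730e-04, -9.59766415e-01, -2.80798955e-01,
         7.80181016e-02],
       [ 9.99999523e-01, -8.01608879e-04,  5.58495109e-04,
         7.82720489e-04],
       [-7.61115784e-04, -2.80798479e-01,  9.59766448e-01,
        -1.62557926e-01],
       [ 0.00000000e+00,  0.00000000e+00,  0.00000000e+00,
         1.00000000e+00]])}
```

View pics/w1.png

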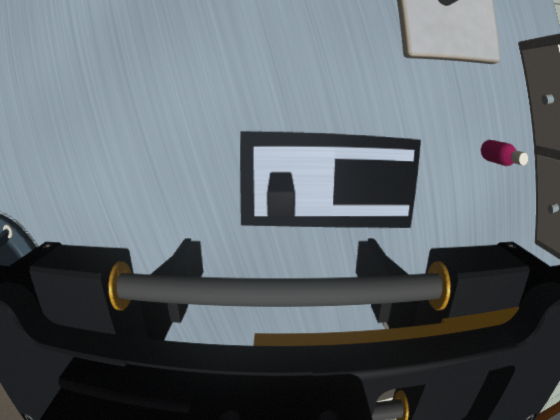

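The wrist view shows the fork's rear corners at (253,147) and (253,216), with the tine tip corners at (414,150) and (409,216). The handle's top face spans x 268–296, y 191–217. Next I'll project these.

```bash
cat >> h.py <<'E'
def wr(u,v,z,pos,R):
    c=viewer.camera_info('wrist');T=np.array(c['tool_from_camera']);a=np.array([u-c['cx'],v-c['cy']]);r=np.hypot(*a);th=r/c['fx']
    ray=R@(T[:3,:3]@np.r_[np.sin(th)*a/r,np.cos(th)]); o=pos+R@T[:3,3]; return o+ray*(z-o[2])/ray[2]
E
python3 - <<'E'
from h import *
s=readout.read_state();p,R=s['position'],s['tcp_rot']
q={k:wr(*k,.007,p,R)[:2] for k in[(253,147),(253,216.5),(414,149.5),(409,217),(335,158),(333,206)]}
for k,v in q.items():print(k,np.round(v,4))
L=list(q.values()); b=(L[2]+L[3]-L[0]-L[1])/2; v=b/np.hypot(*b); print('len',np.hypot(*b),'h',np.degrees(np.arctan2(b[1],b[0])),'w',np.hypot(*(L[0]-L[1])),'org',(L[0]+L[1])/2+.03*v,'from tips',(L[2]+L[3])/2-.155*v)
for k in[(268,191),(296,191),(268,217),(296,217),(282,204)]:print(k,np.round(wr(*k,.097,p,R)[:2],4))
a=np.array([wr(*k,.002,p,R)[:2] for k in[(241,131),(420,140.5),(410,228),(241,225)]]);d=(a[1]+a[2]-a[0]-a[3])/2;v=d/np.hypot(*d);print('mat len',np.hypot(*d),'w',np.hypot(*(a[0]-a[3])),'h',np.degrees(np.arctan2(d[1],d[0])),'org',a.mean(0)-.055*v)
E
```

```text
(253, 147) [0.4667 0.0665]
(253, 216.5) [ 0.4443 -0.0105]
(414, 149.5) [0.6459 0.0189]
(409, 217) [ 0.626  -0.0611]
(335, 158) [0.5513 0.0313]
(333, 206) [ 0.5367 -0.0224]
len 0.18706012829791335 h -15.229520137312228 w 0.08015276169641049 org [0.48443261 0.02014392] from tips [0.48642039 0.01960275]
(268, 191) [0.4779 0.0346]
(296, 191) [0.5007 0.0284]
(268, 217) [0.4717 0.0124]
(296, 217) [0.495  0.0061]
(282, 204) [0.4864 0.0205]
mat len 0.2088864684787337 w 0.1100654648845266 h -16.721013465813982 org [0.48977146 0.02009216]
```

Call:
send_rows(
  moves=[
    [-0.003,0.011,0.1,0,0,0],
    [-0.003,0.011,0.25,0,0,0],
    [-0.003,0.011,0.4,0,0,0],
    [-0.003,0.011,0.5,0,0,0],
    [-0.003,0.011,0.58,0,0,0],
    [-0.003,0.011,0.64,0,0,0],
    [-0.003,0.011,0.65,0,0,0],
    [-0.003,0.011,0.65,0,0,0],
  ],
)

```text
time_s: 2.75
position: [0.4854, 0.0189, 0.038]
tcp_rot: [[0.26, 0.966, -0.001], [0.966, -0.26, 0.0], [-0.0, -0.001, -1.0]]
force: [-0.7, -0.3, -0.0]
opening: 0.997
grasp_force: 0.0
```

Run:
```python
from h import *
st()
```

```text
t 2.75 p [0.4854 0.0189 0.038 ] h -15.08 tilt [-0.0006  0.0001] F [-0.75 -0.26 -0.02] M [ 0.038 -0.043 -0.   ] op 0.997 gf 0.0
```

Call:
send_rows(
  moves=[
    [0.005,0,0,0,0,0],
    [0.005,0,0,0,0,0],
    [0.005,0,0,0,0,0],
    [0.005,0,0,0,0,0],
    [0.005,0,0,0,0,0],
    [0.005,0,0,0,0,0],
    [0.005,0,0,0,0,0],
    [0.005,0,0,0,0,0],
    [0.005,0,0,0,0,0],
  ],
  grip=0,
)

```text
time_s: 3.65
position: [0.4854, 0.0213, 0.038]
tcp_rot: [[0.258, 0.966, -0.001], [0.966, -0.258, 0.0], [-0.0, -0.001, -1.0]]
force: [-2.5, -0.7, 1.4]
opening: 0.277
grasp_force: 30.0
```

Call:
send_rows(
  moves=[
    [0,0,-0.02,0,0,0],
    [0,0,-0.05,0,0,0],
    [0,0,-0.09,0,0,0],
    [0,0,-0.12,0,0,0],
    [0,0,-0.132,0,0,0],
    [0,0,-0.132,0,0,0],
    [0,0,-0.132,0,0,0],
  ],
)

```text
time_s: 4.35
position: [0.4857, 0.0211, 0.0712]
tcp_rot: [[0.258, 0.966, 0.0], [0.966, -0.258, -0.0], [-0.0, 0.0, -1.0]]
force: [-0.3, -0.1, -2.4]
opening: 0.277
grasp_force: 30.0
```

Run:
```python
from h import *
st(); cap('wrist','w2'); cap('side','s2')
p=cv2.imread('pics/s2.png');q=cv2.imread('pics/w2.png')
cv2.imwrite('pics/c3.png',np.hstack([cv2.resize(q[110:320,150:450],(400,280)),cv2.resize(p[150:290,200:400],(400,280))]))
```

```text
t 4.35 p [0.4857 0.0211 0.0712] h -14.98 tilt [ 0.0001 -0.    ] F [-0.28 -0.15 -2.43] M [-0.052  0.003  0.036] op 0.277 gf 30.0
```

View pics/c3.png

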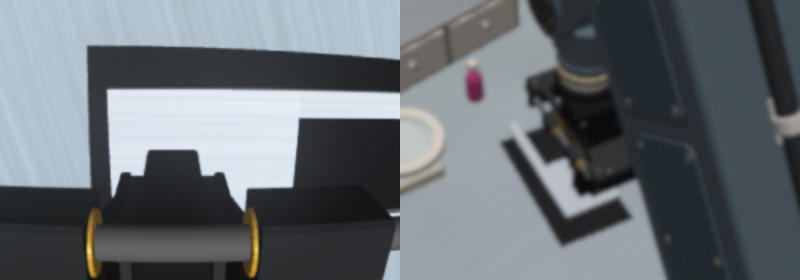

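The grip holds with opening 24.1 mm, which matches the handle, and the fork is off the mat and looks level. Next I go to the pre-insert pose.

Call:
send_rows(
  moves=[
    [-0.05,-0.01,0,0,0,0],
    [-0.13,-0.025,0,0,0,0],
    [-0.23,-0.043,0,0,0,0],
    [-0.33,-0.062,0,0,0,0],
    [-0.43,-0.081,0,0,0,0],
    [-0.53,-0.1,0,0,0,0],
    [-0.63,-0.118,0,0,0,0],
    [-0.71,-0.133,0,0,0,0],
    [-0.763,-0.143,0,0,0,0],
    [-0.763,-0.143,0,0,0,0],
    [-0.763,-0.143,0,0,0,0],
    [-0.763,-0.143,0,0,0,0],
  ],
)

```text
time_s: 5.65
position: [0.4018, -0.1534, 0.071]
tcp_rot: [[0.258, 0.966, -0.0], [0.966, -0.258, 0.0], [0.0, -0.001, -1.0]]
force: [0.3, 0.6, -3.7]
opening: 0.274
grasp_force: 30.0
```

Run:
```python
from h import *
st(); cap('wrist','w3'); cap('side','s3'); cap('top','t3')
p=cv2.imread('pics/t3.png');q=cv2.imread('pics/w3.png')
cv2.imwrite('pics/c4.png',np.hstack([q[0:400,150:560],cv2.resize(p[150:290,280:420],(390,400),interpolation=cv2.INTER_CUBIC)]))
```

```text
t 5.65 p [ 0.4018 -0.1534  0.071 ] h -14.96 tilt [-0.0005  0.0004] F [ 0.35  0.64 -3.68] M [ 0.01  -0.058 -0.007] op 0.274 gf 30.0
```

View pics/c4.png

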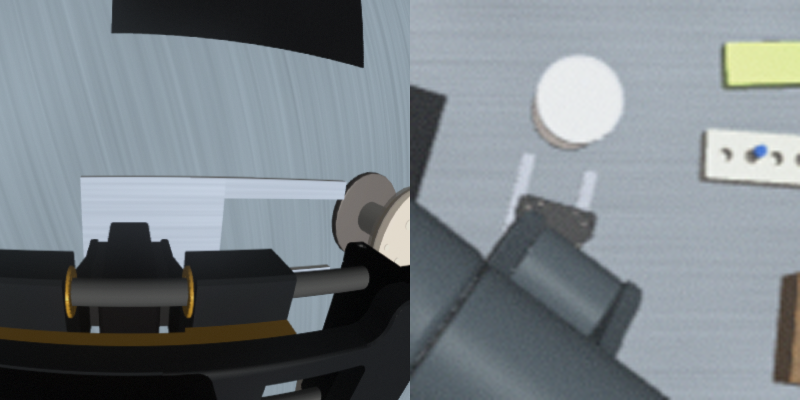

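The tine tips sit at about (529,154) and (591,171) in the right half of the crop, with the dish centre at about (580,99.5). In the left half, the fork's outer edge runs from (82,178) to (345,181), and the pedestal foot and column are at (365,213).

Run:
```python
from h import *
s=readout.read_state();p,R=s['position'],s['tcp_rot']
f=lambda x,y,z:onplane((x-410+.5)/(390/140)-.5+280,(y+.5)/(400/140)-.5+150,z)
loc=lambda X:np.round((R.T@(X-p))[[1,0]]*1000,1)  # lifter x, lifter +y(=tool x)
for n,q in dict(tipL=(529,154,.04),tipR=(591,171,.04),dish=(580,99.5,.071)).items():X=f(*q);print(n,np.round(X[:2],4),loc(X))
# subpixel by image code: dish circle in top
im=cv2.imread('pics/t3.png');d=np.load('pics/t3.npy');P=cloud('top',d)
m=(P[150:215,310:375,2]>.06)&(P[150:215,310:375,2]<.085)
D=P[150:215,310:375][m];(x,y),r=cv2.minEnclosingCircle(D[:,:2].astype(np.float32));print('dish depth',x,y,r,D.mean(0),loc(D.mean(0)))
Q=P[150:260,300:360].reshape(-1,3);g=im[150:260,300:360].min(2).ravel();Q=Q[(g>165)&(Q[:,2]>.02)&(Q[:,2]<.055)]
l=np.array([loc(a) for a in Q]);print(len(l),l[::12])
for k,z in{(232,178):.04,(345+150,181):.04}.items():X=wr(*k,z,p,R);print('wrist edge',k,np.round(X,4),loc(X))
W=[(332+150,215),(150+366,173)]
for k in W:X=wr(*k,.008,p,R);print('foot edge',np.round(X,4),loc(X))
```

```text
tipL [ 0.5592 -0.1607] [153.8  33.3]
tipR [ 0.5424 -0.2252] [154.1 -33.4]
dish [ 0.6103 -0.2104] [216.   -1.7]
dish depth 0.610867440700531 -0.20918986201286316 0.0460042841732502 [ 0.61030335 -0.20845954  0.06905124] [2.154e+02 2.000e-01]
152 [[151.9  39.3]
 [148.6  29.4]
 [135.9  36.1]
 [129.6  39.9]
 [128.7  33.5]
 [143.8 -34.2]
 [118.3  37. ]
 [118.   30.3]
 [131.7 -34.3]
 [107.2  33.9]
 [ 99.   40.9]
 [116.  -32.3]
 [ 85.7  34.4]]
wrist edge (232, 178) [ 0.3852 -0.1084  0.04  ] [-27.8  39. ]
wrist edge (495, 181) [ 0.5623 -0.1549  0.04  ] [155.2  39.6]
foot edge [ 0.5692 -0.1939  0.008 ] [172.    3.7]
foot edge [ 0.6102 -0.1661  0.008 ] [204.5  41.1]
```

The tines are centred: tips at x=154, y=±33.4, and the dish is at (215.7, −0.8). I'll insert 95.5 mm straight ahead.

Call:
send_rows(
  moves=[
    [0,0.02,0,0,0,0],
    [0,0.06,0,0,0,0],
    [0,0.1,0,0,0,0],
    [0,0.145,0,0,0,0],
    [0,0.19,0,0,0,0],
    [0,0.235,0,0,0,0],
    [0,0.28,0,0,0,0],
    [0,0.32,0,0,0,0],
    [0,0.355,0,0,0,0],
    [0,0.375,0,0,0,0],
    [0,0.383,0,0,0,0],
    [0,0.383,0,0,0,0],
  ],
)

```text
time_s: 7.0
position: [0.4944, -0.1785, 0.0709]
tcp_rot: [[0.258, 0.966, -0.0], [0.966, -0.258, 0.0], [0.0, -0.001, -1.0]]
force: [-0.3, -0.5, -2.4]
opening: 0.272
grasp_force: 30.0
```

Call:
send_rows(
  moves=[
    [0,0,0,0,0,0],
    [0,0,0,0,0,0],
    [0,0,0,0,0,0],
  ],
)

```text
time_s: 7.3
position: [0.4941, -0.1785, 0.0711]
tcp_rot: [[0.259, 0.966, -0.0], [0.966, -0.259, 0.0], [0.0, -0.0, -1.0]]
force: [0.1, 0.3, -3.3]
opening: 0.276
grasp_force: 30.0
```

Run:
```python
from h import *
st()
d=cap('top','t4')[1];P=cloud('top',d);s=readout.read_state();p,R=s['position'],s['tcp_rot']
m=(P[150:215,310:375,2]>.06)&(P[150:215,310:375,2]<.085);D=P[150:215,310:375][m];print(cv2.minEnclosingCircle(D[:,:2].astype(np.float32)),D.mean(0),len(D),(R.T@(D.mean(0)-p))[[1,0]])
```

```text
t 7.3 p [ 0.4941 -0.1785  0.0711] h -14.98 tilt [-0.0004  0.0002] F [ 0.07  0.26 -3.26] M [ 0.011 -0.004 -0.02 ] op 0.276 gf 30.0
((0.6119808554649353, -0.20870918035507202), 0.04495970159769058) [ 0.62648465 -0.21124282  0.06944376] 438 [0.13625197 0.00261505]
```

Call:
send_rows(
  moves=[
    [0,0,-0.02,0,0,0],
    [0,0,-0.036,0,0,0],
    [0,0,-0.046,0,0,0],
    [0,0,-0.052,0,0,0],
    [0,0,-0.058,0,0,0],
    [0,0,-0.064,0,0,0],
    [0,0,-0.072,0,0,0],
    [0,0,-0.084,0,0,0],
    [0,0,-0.1,0,0,0],
    [0,0,-0.115,0,0,0],
    [0,0,-0.125,0,0,0],
    [0,0,-0.13,0,0,0],
  ],
)

```text
time_s: 8.55
position: [0.4947, -0.1787, 0.104]
tcp_rot: [[0.258, 0.966, 0.001], [0.966, -0.258, -0.0], [-0.0, 0.001, -1.0]]
force: [-0.4, 0.3, -3.2]
opening: 0.273
grasp_force: 30.0
```

Call:
send_rows(
  moves=[
    [0,0,-0.01,0,0,0],
    [0,0,-0.03,0,0,0],
    [0,0,-0.06,0,0,0],
    [0,0,-0.09,0,0,0],
    [0,0,-0.11,0,0,0],
    [0,0,-0.12,0,0,0],
    [0,0,-0.12,0,0,0],
    [0,0,-0.12,0,0,0],
    [0,0,-0.12,0,0,0],
  ],
)

```text
time_s: 9.45
position: [0.4942, -0.1785, 0.1333]
tcp_rot: [[0.258, 0.966, -0.001], [0.966, -0.258, 0.0], [0.0, -0.001, -1.0]]
force: [-0.4, 0.2, -4.0]
opening: 0.271
grasp_force: 30.0
```

Run:
```python
from h import *
st();st();d=cap('top','t5')[1];cap('wrist','w5')
P=cloud('top',d);s=readout.read_state();p,R=s['position'],s['tcp_rot']
Q=P[140:225,305:380].reshape(-1,3);L=(Q-p)@R;m=(np.hypot(L[:,1]-.12,L[:,0])<.06)&(Q[:,2]>.09)&(Q[:,2]<.135)&(L[:,1]>.08);D=Q[m];print(len(D),cv2.minEnclosingCircle(L[m][:,[1,0]].astype(np.float32)),D.mean(0))
A=np.c_[L[m][:,[1,0]],np.ones(m.sum())];print('slopes deg',np.degrees(np.linalg.lstsq(A,D[:,2],rcond=None)[0][:2]))
a=cv2.imread('pics/t5.png')[140:240,290:390];b=cv2.imread('pics/w5.png')[100:360,280:560]
cv2.imwrite('pics/c5.png',np.hstack([cv2.resize(a,(400,400),interpolation=cv2.INTER_CUBIC),cv2.resize(b,(400,400))]))
```

```text
t 9.45 p [ 0.4942 -0.1785  0.1333] h -14.98 tilt [-0.0006  0.0004] F [-0.43  0.21 -3.98] M [0.001 0.097 0.006] op 0.271 gf 30.0
t 9.45 p [ 0.4942 -0.1785  0.1333] h -14.98 tilt [-0.0006  0.0004] F [-0.43  0.21 -3.98] M [0.001 0.097 0.006] op 0.271 gf 30.0
425 ((0.127239391207695, 0.0021201670169830322), 0.04817738011479378) [ 0.62885854 -0.21063555  0.11578087]
slopes deg [-1.14383895 -1.06908523]
```

View pics/c5.png

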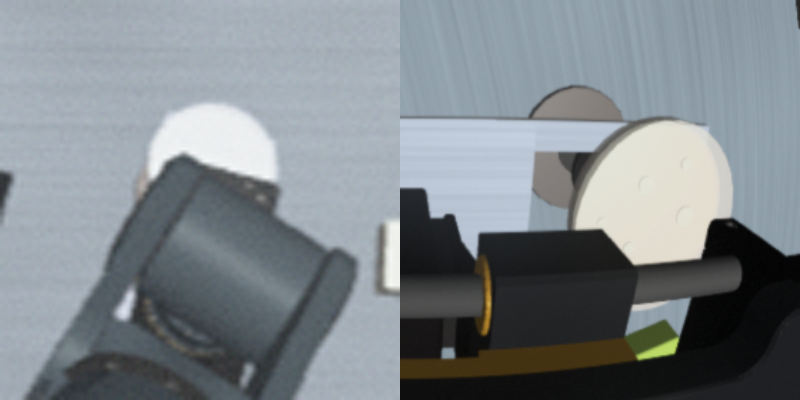

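The dish sits on the fork, near level (about −1°), and the wrist view shows the pedestal clear beneath it. I'll carry it to below the ring.

Call:
send_rows(
  moves=[
    [0.02,-0.006,-0.01,0,0,0],
    [0.06,-0.018,-0.03,0,0,0],
    [0.12,-0.035,-0.05,0,0,0],
    [0.19,-0.056,-0.07,0,0,0],
    [0.27,-0.079,-0.08,0,0,0],
    [0.35,-0.102,-0.08,0,0,0],
    [0.43,-0.126,-0.08,0,0,0],
    [0.51,-0.149,-0.08,0,0,0],
    [0.59,-0.173,-0.08,0,0,0],
    [0.66,-0.193,-0.08,0,0,0],
    [0.72,-0.211,-0.08,0,0,0],
    [0.77,-0.225,-0.08,0,0,0],
  ],
)

```text
time_s: 10.75
position: [0.4891, 0.0241, 0.154]
tcp_rot: [[0.257, 0.966, -0.0], [0.966, -0.257, 0.0], [0.0, -0.0, -1.0]]
force: [-0.1, 0.6, -4.7]
opening: 0.276
grasp_force: 30.0
```

Call:
send_rows(
  moves=[
    [0.05,-0.015,0,0,0,0],
    [0.12,-0.035,0,0,0,0],
    [0.2,-0.059,0,0,0,0],
    [0.28,-0.082,0,0,0,0],
    [0.36,-0.105,0,0,0,0],
    [0.44,-0.129,0,0,0,0],
    [0.52,-0.152,0,0,0,0],
    [0.6,-0.176,0,0,0,0],
    [0.68,-0.199,0,0,0,0],
    [0.75,-0.219,0,0,0,0],
    [0.8,-0.234,0,0,0,0],
    [0.83,-0.243,0,0,0,0],
  ],
)

```text
time_s: 11.95
position: [0.4845, 0.2393, 0.1536]
tcp_rot: [[0.257, 0.966, 0.0], [0.966, -0.257, 0.0], [0.0, -0.0, -1.0]]
force: [1.0, 0.3, -3.8]
opening: 0.278
grasp_force: 30.0
```

Call:
send_rows(
  moves=[
    [0.01,-0.003,0,0,0,0],
    [0.018,-0.005,0,0,0,0],
    [0.02,-0.006,0,0,0,0],
    [0.02,-0.006,0,0,0,0],
    [0.02,-0.006,0,0,0,0],
    [0.02,-0.006,0,0,0,0],
  ],
)

```text
time_s: 12.55
position: [0.4847, 0.2429, 0.1536]
tcp_rot: [[0.259, 0.966, -0.0], [0.966, -0.259, -0.0], [-0.0, -0.0, -1.0]]
force: [-0.6, -0.2, -3.7]
opening: 0.271
grasp_force: 30.0
```

Run:
```python
from h import *
st(); cap('top','t6');cap('wrist','w6'); cap('side','s6')
a=cv2.imread('pics/t6.png')[120:240,140:260];b=cv2.imread('pics/w6.png')[60:340,260:560];c=cv2.imread('pics/s6.png')[150:290,130:270]
cv2.imwrite('pics/c6.png',np.hstack([cv2.resize(c,(400,400),interpolation=cv2.INTER_CUBIC),cv2.resize(b,(400,400))]))
```

```text
t 12.55 p [0.4847 0.2429 0.1536] h -15.01 tilt [-0.0001 -0.0001] F [-0.57 -0.18 -3.7 ] M [ 0.031  0.12  -0.035] op 0.271 gf 30.0
```

View pics/c6.png

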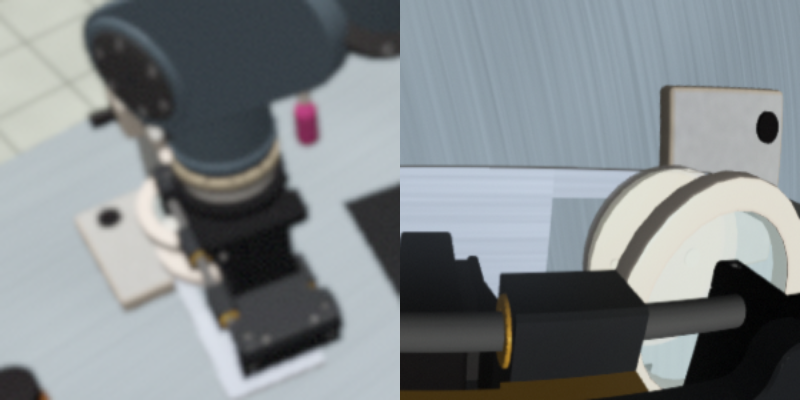

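```bash
cat >> h.py <<'E'
from scipy.optimize import least_squares
def wcloud(d,p,R):
    c=viewer.camera_info('wrist');T=np.array(c['tool_from_camera']);v,u=np.mgrid[:d.shape[0],:d.shape[1]]
    a=np.stack([u-c['cx'],v-c['cy']],-1);r=np.maximum(np.hypot(a[...,0],a[...,1]),1e-6);th=r/c['fx']
    X=np.concatenate([a/r[...,None]*np.tan(th)[...,None],np.ones(r.shape+(1,))],-1)*d[...,None]
    return (X@T[:3,:3].T+T[:3,3])   # tool coordinates
E
python3 - <<'E'
from h import *
s=readout.read_state();p,R=s['position'],s['tcp_rot'];d=np.load('pics/w6.npy')
T=wcloud(d,p,R); Z=p[2]-T[...,2]; x=T[...,1]; y=T[...,0]
m=(d>0)&(x>.06)&(x<.19)&(np.abs(y)<.07)
h,e=np.histogram(Z[m],bins=np.arange(.1,.22,.004));print(dict(zip(np.round(e,3),h)))
def fit(mm,r0):
    # outer rim: farthest point per angular sector around guess, fixed radius
    q=np.c_[x[mm],y[mm]];c=np.array([.12,0.])
    for _ in range(5):
        a=np.arctan2(*(q-c).T[::-1]);rr=np.hypot(*(q-c).T);k=np.round(a/.1).astype(int)
        pts=np.array([q[k==i][np.argsort(rr[k==i])[-3]] for i in np.unique(k) if (k==i).sum()>6])
        g=np.hypot(*(pts-c).T); pts=pts[np.abs(g-r0)<.012]
        c=least_squares(lambda c:np.hypot(*(pts-c).T)-r0,c,loss='soft_l1',f_scale=.001).x
    return np.round(c,4),len(pts),np.round(np.std(np.hypot(*(pts-c).T)),4)
for z0,z1 in[(.18,.194),(.183,.19)]:print('ring',fit(m&(Z>z0)&(Z<z1),.052))
for z0,z1 in[(.126,.146),(.132,.142)]:print('dish',fit(m&(Z>z0)&(Z<z1),.045))
# ring side wall: lowest ring points 
w=m&(Z>.15)&(Z<.2)&(np.hypot(x-.12,y)>.048)&(np.hypot(x-.12,y)<.056);print('wall z pct',np.round(np.percentile(Z[w],[1,3,10,50,90,99]),4),w.sum())
# reference ring in world from top cam -> lifter frame
print('ring top cam in tool',((np.array([.6,.2117,.15])-p)@R)[[1,0]])
E
```

```text
{np.float64(0.1): np.int64(0), np.float64(0.104): np.int64(0), np.float64(0.108): np.int64(0), np.float64(0.112): np.int64(0), np.float64(0.116): np.int64(7), np.float64(0.12): np.int64(1159), np.float64(0.124): np.int64(178), np.float64(0.128): np.int64(150), np.float64(0.132): np.int64(298), np.float64(0.136): np.int64(2076), np.float64(0.14): np.int64(114), np.float64(0.144): np.int64(0), np.float64(0.148): np.int64(0), np.float64(0.152): np.int64(0), np.float64(0.156): np.int64(0), np.float64(0.16): np.int64(0), np.float64(0.164): np.int64(0), np.float64(0.168): np.int64(0), np.float64(0.172): np.int64(0), np.float64(0.176): np.int64(230), np.float64(0.18): np.int64(482), np.float64(0.184): np.int64(5255), np.float64(0.188): np.int64(4158), np.float64(0.192): np.int64(0), np.float64(0.196): np.int64(0), np.float64(0.2): np.int64(0), np.float64(0.204): np.int64(0), np.float64(0.208): np.int64(0), np.float64(0.212): np.int64(0)}
ring (array([0.1197, 0.0002]), 34, np.float64(0.0037))
ring (array([0.1197, 0.0002]), 34, np.float64(0.0037))
dish (array([ 0.1223, -0.0003]), 20, np.float64(0.0001))
dish (array([ 0.1223, -0.0003]), 20, np.float64(0.0002))
wall z pct [0.1778 0.1786 0.1801 0.1873 0.1889 0.1897] 2450
ring top cam in tool [ 0.11945953 -0.00047834]
```

Call:
send_rows(
  moves=[
    [0,-0.002,-0.01,0,0,0],
    [0,-0.005,-0.03,0,0,0],
    [0,-0.008,-0.055,0,0,0],
    [0,-0.01,-0.08,0,0,0],
    [0,-0.01,-0.1,0,0,0],
    [0,-0.01,-0.115,0,0,0],
    [0,-0.01,-0.128,0,0,0],
    [0,-0.01,-0.136,0,0,0],
    [0,-0.01,-0.14,0,0,0],
    [0,-0.01,-0.14,0,0,0],
    [0,-0.01,-0.14,0,0,0],
  ],
)

```text
time_s: 13.8
position: [0.4821, 0.2438, 0.1884]
tcp_rot: [[0.258, 0.966, -0.0], [0.966, -0.258, -0.0], [-0.0, -0.0, -1.0]]
force: [-0.1, 0.6, -2.6]
opening: 0.27
grasp_force: 30.0
```

```bash
cat >> h.py <<'E'
def look(fn):
    s=readout.read_state();p,R=s['position'],s['tcp_rot'];d=cap('wrist',fn)[1];T=wcloud(d,p,R);Z=p[2]-T[...,2];x=T[...,1];y=T[...,0]
    m=(d>0)&(x>.06)&(x<.19)&(np.abs(y)<.07);return s,Z,x,y,m
E
python3 - <<'E'
from h import *
st()
for i in range(4):
    s,Z,x,y,m=look(f'w7{i}'); print(np.round(s['force'],2))
w=m&(Z>.15)&(Z<.22);rr=np.hypot(x-.12,y)
e=w&(rr>.047)&(rr<.056)
h,b=np.histogram(Z[e],bins=np.arange(.15,.2,.002));print(dict(zip(np.round(b,3).tolist(),h.tolist())))
st()
E
```

```text
t 13.8 p [0.4821 0.2438 0.1884] h -14.98 tilt [-0.0005 -0.0001] F [-0.09  0.62 -2.57] M [ 0.042  0.096 -0.023] op 0.27 gf 30.0
[-0.09  0.62 -2.57]
[ 0.14 -0.37 -3.83]
[-0.49  0.55 -3.66]
[ 0.06 -0.44 -3.27]
{0.15: 0, 0.152: 0, 0.154: 15, 0.156: 238, 0.158: 109, 0.16: 0, 0.162: 0, 0.164: 0, 0.166: 0, 0.168: 0, 0.17: 0, 0.172: 0, 0.174: 0, 0.176: 26, 0.178: 141, 0.18: 179, 0.182: 185, 0.184: 183, 0.186: 541, 0.188: 1155, 0.19: 17, 0.192: 0, 0.194: 0, 0.196: 0, 0.198: 0}
t 14.0 p [0.4821 0.2439 0.1884] h -14.98 tilt [-0.0004 -0.0001] F [ 0.25 -0.35 -2.89] M [ 0.036  0.095 -0.018] op 0.276 gf 30.0
```

Call:
send_rows(
  moves=[
    [0,0,-0.004,0,0,0],
    [0,0,-0.008,0,0,0],
    [0,0,-0.012,0,0,0],
    [0,0,-0.012,0,0,0],
  ],
)

```text
time_s: 14.4
position: [0.4823, 0.2439, 0.1915]
tcp_rot: [[0.258, 0.966, -0.0], [0.966, -0.258, 0.0], [0.0, -0.0, -1.0]]
force: [0.4, -0.7, -5.2]
opening: 0.272
grasp_force: 30.0
```

```bash
cat >> h.py <<'E'
def fz(n=6):
    F=[];M=[];p=[]
    for i in range(n):
        viewer.capture('wrist');s=readout.read_state();F.append(s['force']);M.append(s['moment']);p.append(s['position'])
    print('F',np.round(np.mean(F,0),2),'sd',round(np.std(np.array(F)[:,2]),2),'M',np.round(np.mean(M,0),3),np.round(np.std(M,0),3),'p',np.round(np.mean(p,0),4),s['time_s'])
E
python3 -c "
from h import *
fz()"
```

```text
F [ 1.22  0.25 -5.4 ] sd 0.37 M [0.091 0.097 0.024] [0.03  0.016 0.027] p [0.4823 0.2439 0.1914] 14.7
```

Call:
send_rows(
  moves=[
    [0,0,-0.004,0,0,0],
    [0,0,-0.004,0,0,0],
  ],
)

```text
time_s: 14.9
position: [0.4822, 0.2439, 0.1924]
tcp_rot: [[0.258, 0.966, -0.0], [0.966, -0.258, -0.0], [-0.0, -0.0, -1.0]]
force: [1.1, -0.2, -6.5]
opening: 0.275
grasp_force: 30.0
```

```bash
python3 -c "
from h import *
fz()"
```

```text
F [ 1.17  0.14 -6.77] sd 0.3 M [0.102 0.108 0.034] [0.031 0.034 0.027] p [0.4822 0.2438 0.1924] 15.2
```

Call:
send_rows(
  moves=[
    [0,0,-0.004,0,0,0],
    [0,0,-0.004,0,0,0],
  ],
)

```text
time_s: 15.4
position: [0.4822, 0.2438, 0.1934]
tcp_rot: [[0.258, 0.966, -0.0], [0.966, -0.258, -0.0], [-0.0, -0.0, -1.0]]
force: [1.8, 0.8, -8.2]
opening: 0.269
grasp_force: 30.0
```

```bash
python3 -c "
from h import *
fz()"
```

```text
F [ 1.55 -0.12 -8.15] sd 0.68 M [0.111 0.144 0.05 ] [0.015 0.032 0.012] p [0.4822 0.2439 0.1934] 15.7
```

Contact is about 4.8 N, with a slope of 1.4 N/mm, as the ring's spec says. I'll hold here.

Call:
send_rows(
  moves=[
    [0,0,0,0,0,0],
    [0,0,0,0,0,0],
    [0,0,0,0,0,0],
    [0,0,0,0,0,0],
    [0,0,0,0,0,0],
    [0,0,0,0,0,0],
    [0,0,0,0,0,0],
    [0,0,0,0,0,0],
    [0,0,0,0,0,0],
    [0,0,0,0,0,0],
    [0,0,0,0,0,0],
    [0,0,0,0,0,0],
  ],
)

```text
time_s: 16.9
position: [0.4822, 0.2439, 0.1936]
tcp_rot: [[0.258, 0.966, -0.0], [0.966, -0.258, -0.0], [-0.0, -0.0, -1.0]]
force: [1.2, 0.1, -8.2]
opening: 0.277
grasp_force: 30.0
```

Run:
```python
from h import *
fz()
s,Z,x,y,m=look('w8'); p=s['position']
r=np.hypot(x-.12,y)
for n,z0,z1,r0 in(('ring',.184,.198,.052),('dish',.166,.1765,.045)):
    k=m&(Z>z0)&(Z<z1);q=np.c_[x[k],y[k]];c=np.array([.12,0])
    for _ in range(4):
        g=np.hypot(*(q-c).T);a=np.round(np.arctan2(*(q-c).T[::-1])/.1).astype(int)
        pt=np.array([q[a==i][np.argsort(g[a==i])[-3]] for i in np.unique(a) if(a==i).sum()>5]);pt=pt[abs(np.hypot(*(pt-c).T)-r0)<.01]
        c=least_squares(lambda c:np.hypot(*(pt-c).T)-r0,c,loss='soft_l1',f_scale=.001).x
    print(n,np.round(c,4),len(pt),np.round(np.hypot(*(pt-c).T)[::3],4))
# fork tilt: palm top plane
k=(x>-.03)&(x<.155)&(np.abs(y-.033)<.006)&(Z>.15)&(Z<.172);A=np.c_[x[k],np.ones(k.sum())];f=np.linalg.lstsq(A,Z[k],rcond=None)[0];print('fork pitch deg',np.degrees(f[0]),f[1]-p[2],k.sum())
```

```text
F [ 1.36 -1.   -8.11] sd 0.32 M [0.081 0.244 0.023] [0.029 0.044 0.014] p [0.4822 0.2439 0.1935] 17.2
ring [1.227e-01 1.000e-04] 39 [0.0487 0.0509 0.0511 0.0513 0.0519 0.0514 0.0515 0.0517 0.0518 0.0516
 0.0518 0.0515 0.0515]Traceback (most recent call last):
  File "<stdin>", line 9, in <module>
ValueError: operands could not be broadcast together with shapes (0,) (2,)
```

Run:
```python
from h import *
s=readout.read_state();p,R=s['position'],s['tcp_rot'];T=wcloud(np.load('pics/w8.npy'),p,R);Z=p[2]-T[...,2];x=T[...,1];y=T[...,0]
k=(x>-.03)&(x<.155)&(y>.02)&(y<.042)&(Z>.14)&(Z<.175)
for a,b in((-.03,0),(0,.05),(.05,.07),(.07,.1),(.1,.14)):
    q=k&(x>a)&(x<b);print(a,b,q.sum(),np.round(np.percentile(Z[q],[10,50,90])-p[2],4) if q.any() else '')
q=(np.hypot(x-.1223,y)<.053)&(y>0.01)&(Z>.165)&(Z<.185);print('dish/ring gap z',np.histogram(Z[q],bins=np.arange(.164,.186,.002)))
fz(4)
```

```text
-0.03 0 1578 [-0.0317 -0.0307 -0.0299]
0 0.05 2595 [-0.0316 -0.0307 -0.0299]
0.05 0.07 798 [-0.0316 -0.0307 -0.0299]
0.07 0.1 782 [-0.0317 -0.0307 -0.0299]
0.1 0.14 19 [-0.0336 -0.0311 -0.0299]
dish/ring gap z (array([  0,   0,   0,   0,   0,   0,   0,  10, 104, 142]), array([0.164, 0.166, 0.168, 0.17 , 0.172, 0.174, 0.176, 0.178, 0.18 ,
       0.182, 0.184]))
F [ 1.36 -0.86 -8.44] sd 0.62 M [ 0.062  0.242 -0.002] [0.013 0.024 0.024] p [0.4822 0.2439 0.1935] 17.45
```

The fork is level and the force was in range for over 2 s. I'll lower clear of the ring, then use the saved w5 depth to locate the pedestal axis against the lifter.

Call:
send_rows(
  moves=[
    [0,0,0.006,0,0,0],
    [0,0,0.012,0,0,0],
    [0,0,0.018,0,0,0],
    [0,0,0.026,0,0,0],
    [0,0,0.04,0,0,0],
    [0,0,0.06,0,0,0],
    [0,0,0.085,0,0,0],
    [0,0,0.11,0,0,0],
    [0,0,0.135,0,0,0],
    [0,0,0.15,0,0,0],
    [0,0,0.157,0,0,0],
    [0,0,0.16,0,0,0],
  ],
)

```text
time_s: 18.65
position: [0.4822, 0.2439, 0.1533]
tcp_rot: [[0.258, 0.966, -0.0], [0.966, -0.258, -0.0], [-0.0, -0.0, -1.0]]
force: [0.7, -0.2, -3.3]
opening: 0.274
grasp_force: 30.0
```

```bash
cat >> h.py <<'E'
def ocirc(q,r0,c):
    c=np.array(c,float)
    for _ in range(6):
        g=np.hypot(*(q-c).T);a=np.round(np.arctan2(*(q-c).T[::-1])/.1).astype(int)
        pt=np.array([q[a==i][np.argsort(g[a==i])[-3]] for i in np.unique(a) if(a==i).sum()>5]);pt=pt[abs(np.hypot(*(pt-c).T)-r0)<.006]
        c=least_squares(lambda c:np.hypot(*(pt-c).T)-r0,c,loss='soft_l1',f_scale=.0005).x
    return np.round(c,4),len(pt),np.round((np.hypot(*(pt-c).T)-r0)*1000,1)
E
python3 - <<'E'
from h import *
R=np.array([[.258,.966,0],[.966,-.258,0],[0,0,-1]]);p=np.array([.4942,-.1785,.1333])
T=wcloud(np.load('pics/w5.npy'),p,R);Z=p[2]-T[...,2];x=T[...,1];y=T[...,0]
for n,z0,z1,r0 in(('foot',.0045,.0115,.04),('head',.052,.058,.02),('dish',.113,.122,.045)):
    k=(Z>z0)&(Z<z1)&(np.hypot(x-.12,y)<r0+.012); 
    if k.sum()>20: print(n,k.sum(),ocirc(np.c_[x[k],y[k]],r0,(.12,0)))
T=wcloud(np.load('pics/w3.npy'),p,R);Z=.071-T[...,2];x=T[...,1];y=T[...,0]
k=(Z>.0045)&(Z<.0115)&(np.hypot(x-.216,y)<.052);print('w3 foot',k.sum(),ocirc(np.c_[x[k],y[k]],.04,(.216,0)))
fz(5)
s,Z,x,y,m=look('w9');zt=s['position'][2]-.031+.016
k=m&(abs(Z-zt)<.004);print('dish now',ocirc(np.c_[x[k],y[k]],.045,(.12,0)))
st()
E
```

```text
foot 1844 (array([0.1213, 0.0024]), 32, array([-4.6, -2.3, -1.3, -0.7, -1.1, -1.7, -0.7, -1.4, -1.6, -0.9, -5.2,
       -2. , -1.8, -1.7, -1.4, -1.5, -1.8, -1.5, -1. , -1.6, -0.3, -0.4,
       -0.2, -0.4, -0.3,  0.4,  0.1,  0.1,  0. , -0.1,  0.5, -0.1]))
head 126 (array([0.1207, 0.0018]), 9, array([-0.2, -2.5,  0. ,  0.1,  0.2,  0.6,  0.4,  0. , -0.5]))
dish 7838 (array([ 0.1223, -0.0004]), 38, array([-0.5, -1. , -0.4, -0.4, -0.1, -0.1,  0.3, -0.3, -0.3, -0.2, -0.5,
       -0.1,  0.4, -0.3, -0.2, -0.1, -0.1, -0.5, -0.3,  0.1,  0.1,  0.2,
       -0.1, -0.3,  0. , -0. , -0.1,  0. ,  0.2,  0. , -0.1,  0.1, -0.1,
       -0.3, -0.1, -0. , -0.3, -0.3]))
w3 foot 2470 (array([0.2161, 0.0014]), 36, array([-0.5, -0.1, -0.3, -0.3, -0.3, -0.8, -0.7, -1.3, -1.2, -1.3, -2.2,
       -1.8, -0.7, -0.9, -1.2, -1.3, -0.4, -0.9, -0.4, -0.4,  0.1,  0.4,
       -0. ,  0.4,  0.3,  0. ,  0.5, -0. ,  0.3,  0.5, -0.1, -0.3,  0.3,
        0. ,  0.3, -0.5]))
F [-0.12 -0.17 -3.07] sd 0.61 M [0.06  0.087 0.015] [0.026 0.026 0.015] p [0.4824 0.2439 0.1537] 18.9
dish now (array([ 0.1225, -0.0003]), 20, array([-0.3, -0.1, -0.1,  0. , -0.2, -0.2,  0.1, -0. , -0.1,  0. ,  0.3,
        0. ,  0. ,  0.4, -0.2,  0.2,  0.1, -0.1, -0. , -0.1]))
t 18.95 p [0.4824 0.244  0.1538] h -14.98 tilt [0.0006 0.0002] F [ 0.15  0.45 -3.52] M [-0.002  0.009  0.041] op 0.275 gf 30.0
```

Dish unshifted on the fork, ring contact released (about 5 N confirmed), and the pedestal axis lies within 2–3 mm of the original pick-up pose. I'll carry it back.

Call:
send_rows(
  moves=[
    [-0.02,0.006,0,0,0,0],
    [-0.06,0.018,0,0,0,0],
    [-0.12,0.036,0,0,0,0],
    [-0.19,0.057,0,0,0,0],
    [-0.27,0.08,0,0,0,0],
    [-0.35,0.104,0,0,0,0],
    [-0.43,0.128,0,0,0,0],
    [-0.51,0.152,0,0,0,0],
    [-0.59,0.176,0,0,0,0],
    [-0.66,0.196,0,0,0,0],
    [-0.72,0.214,0,0,0,0],
    [-0.77,0.229,0,0,0,0],
  ],
)

```text
time_s: 20.15
position: [0.4875, 0.041, 0.1537]
tcp_rot: [[0.26, 0.966, -0.0], [0.966, -0.26, -0.0], [-0.0, -0.0, -1.0]]
force: [-0.2, -0.2, -3.5]
opening: 0.271
grasp_force: 30.0
```

Call:
send_rows(
  moves=[
    [-0.05,0.015,0,0,0,0],
    [-0.12,0.036,0,0,0,0],
    [-0.2,0.06,0,0,0,0],
    [-0.28,0.083,0,0,0,0],
    [-0.36,0.107,0,0,0,0],
    [-0.44,0.131,0,0,0,0],
    [-0.52,0.155,0,0,0,0],
    [-0.6,0.179,0,0,0,0],
    [-0.68,0.203,0,0,0,0],
    [-0.75,0.223,0,0,0,0],
    [-0.8,0.238,0,0,0,0],
    [-0.83,0.247,0,0,0,0],
  ],
)

```text
time_s: 21.35
position: [0.4938, -0.1746, 0.1535]
tcp_rot: [[0.259, 0.966, 0.0], [0.966, -0.259, -0.0], [-0.0, 0.0, -1.0]]
force: [-0.2, -0.3, -3.5]
opening: 0.274
grasp_force: 30.0
```

Call:
send_rows(
  moves=[
    [-0.012,0.004,0,0,0,0],
    [-0.019,0.006,0,0,0,0],
    [-0.019,0.006,0,0,0,0],
    [-0.019,0.006,0,0,0,0],
    [-0.019,0.006,0,0,0,0],
  ],
)

```text
time_s: 21.85
position: [0.494, -0.1776, 0.1536]
tcp_rot: [[0.258, 0.966, -0.0], [0.966, -0.258, 0.0], [0.0, -0.0, -1.0]]
force: [-0.6, 0.1, -4.0]
opening: 0.273
grasp_force: 30.0
```

Run:
```python
from h import *
st()
s,Z,x,y,m=look('w10');zt=s['position'][2]-.031+.016
k=m&(abs(Z-zt)<.004);print('dish now',ocirc(np.c_[x[k],y[k]],.045,(.12,0)))
for n,z0,z1,r0 in(('foot',.0045,.0115,.04),('head',.052,.058,.02)):
    k=(Z>z0)&(Z<z1)&(np.hypot(x-.12,y)<r0+.012);print(n,k.sum(),ocirc(np.c_[x[k],y[k]],r0,(.12,0)))
```

```text
t 21.85 p [ 0.494  -0.1776  0.1536] h -14.93 tilt [-0.0002  0.0002] F [-0.59  0.11 -3.99] M [0.009 0.085 0.045] op 0.273 gf 30.0
dish now (array([ 0.1222, -0.0002]), 38, array([-0.7, -0.5, -0.4, -0.6, -0.6,  0.2,  0.1, -0.1, -0.1, -0.1, -0.7,
       -0.3, -0.1,  0. , -0.4, -0. , -0.3, -0.2, -0.5,  0. ,  0. ,  0.1,
       -0.2, -0. ,  0.1,  0.2,  0.3, -0.1, -0.1, -0.1, -0.1,  0.1, -0.2,
        0. , -0.3, -0.1, -0.3, -0.5]))
foot 1730 (array([0.121 , 0.0014]), 33, array([-4.4, -1.1, -1.1, -2. , -2.5, -2.3, -1.9, -2.1, -2.2, -1.5, -1.5,
       -1.6, -1.1, -1.9, -0.6, -0.3, -1.2, -0.9, -0.4, -0.1,  0.1, -0.3,
        0. , -0.6, -0.6,  0.1, -0.1, -0.2, -0.3, -0. , -0.3, -0.3, -0.2]))
head 283 (array([0.1215, 0.0023]), 13, array([-0.7,  0.3,  0.3,  0.2,  0.5,  0.2,  0. , -0.2, -0.9, -3.4,  0.5,
        0.2, -0.5]))
```

Call:
send_rows(
  moves=[
    [0.004,0,0.015,0,0,0],
    [0.006,0,0.04,0,0,0],
    [0.006,0,0.075,0,0,0],
    [0.006,0,0.11,0,0,0],
    [0.006,0,0.145,0,0,0],
    [0.006,0,0.175,0,0,0],
    [0.006,0,0.2,0,0,0],
    [0.006,0,0.22,0,0,0],
    [0.006,0,0.235,0,0,0],
    [0.006,0,0.245,0,0,0],
    [0.006,0,0.252,0,0,0],
    [0.006,0,0.258,0,0,0],
  ],
)

```text
time_s: 23.1
position: [0.4946, -0.1769, 0.0891]
tcp_rot: [[0.258, 0.966, 0.0], [0.966, -0.258, -0.0], [-0.0, 0.001, -1.0]]
force: [0.2, 0.4, -3.3]
opening: 0.274
grasp_force: 30.0
```

Call:
send_rows(
  moves=[
    [0,0,0.005,0,0,0],
    [0,0,0.01,0,0,0],
    [0,0,0.015,0,0,0],
    [0,0,0.02,0,0,0],
    [0,0,0.025,0,0,0],
    [0,0,0.032,0,0,0],
    [0,0,0.04,0,0,0],
    [0,0,0.05,0,0,0],
    [0,0,0.06,0,0,0],
    [0,0,0.07,0,0,0],
    [0,0,0.074,0,0,0],
    [0,0,0.074,0,0,0],
  ],
)

```text
time_s: 24.3
position: [0.4943, -0.1767, 0.0703]
tcp_rot: [[0.258, 0.966, -0.0], [0.966, -0.258, 0.0], [0.0, -0.0, -1.0]]
force: [0.7, -0.2, -3.1]
opening: 0.276
grasp_force: 30.0
```

Run:
```python
from h import *
fz(3)
s,Z,x,y,m=look('w11')
k=m&(abs(Z-.071)<.004);print('dish now',ocirc(np.c_[x[k],y[k]],.045,(.12,0)),np.median(Z[k]))
k=(x>-.03)&(x<.08)&(y>.02)&(y<.042)&(Z>.02)&(Z<.06);print('fork top',np.median(Z[k])); st()
```

```text
F [-0.03  0.64 -2.22] sd 0.32 M [-0.024 -0.012  0.021] [0.016 0.015 0.032] p [ 0.4945 -0.1768  0.0705] 24.45
dish now (array([ 1.222e-01, -1.000e-04]), 41, array([-4. , -0.9, -0.8, -0.1, -0.6, -0.3, -0.3, -0.7,  0.1, -3.2, -0.5,
       -0.6, -0.2,  0.2, -0.1,  0.3, -0.1, -0.5, -0. , -0.5, -0.1, -0.2,
       -0.4, -0.2, -0.1,  0. , -0.2, -0.2, -0.1, -0.2, -0.1, -0.3, -0.3,
       -0.1, -0.1, -0.2, -0.2, -0.3, -0. , -0.1, -0.2])) 0.07138689734005217
fork top 0.03994149842903978
t 24.5 p [ 0.4945 -0.1768  0.0706] h -14.98 tilt [ 0.0002 -0.0001] F [-0.48 -0.25 -2.92] M [ 0.005 -0.02  -0.011] op 0.274 gf 30.0
```

The dish is on the pedestal with its top at 71 mm, and the fork is 15 mm below. I'll withdraw and return to the mat.

Call:
send_rows(
  moves=[
    [0,-0.02,0,0,0,0],
    [0,-0.06,0,0,0,0],
    [0,-0.1,0,0,0,0],
    [0,-0.145,0,0,0,0],
    [0,-0.19,0,0,0,0],
    [0,-0.235,0,0,0,0],
    [0,-0.28,0,0,0,0],
    [0,-0.32,0,0,0,0],
    [0,-0.355,0,0,0,0],
    [0,-0.375,0,0,0,0],
    [0,-0.383,0,0,0,0],
    [0,-0.383,0,0,0,0],
  ],
)

```text
time_s: 25.7
position: [0.402, -0.1522, 0.0706]
tcp_rot: [[0.259, 0.966, 0.0], [0.966, -0.259, -0.0], [-0.0, 0.0, -1.0]]
force: [-0.2, 0.0, -3.0]
opening: 0.275
grasp_force: 30.0
```

Call:
send_rows(
  moves=[
    [0.05,0.01,0,0,0,0],
    [0.13,0.026,0,0,0,0],
    [0.23,0.046,0,0,0,0],
    [0.33,0.066,0,0,0,0],
    [0.43,0.086,0,0,0,0],
    [0.53,0.106,0,0,0,0],
    [0.63,0.126,0,0,0,0],
    [0.71,0.142,0,0,0,0],
    [0.754,0.15,0,0,0,0],
    [0.754,0.15,0,0,0,0],
    [0.754,0.15,0,0,0,0],
    [0.754,0.15,0,0,0,0],
  ],
)

```text
time_s: 26.9
position: [0.4864, 0.0196, 0.0704]
tcp_rot: [[0.259, 0.966, -0.001], [0.966, -0.259, -0.0], [-0.0, -0.001, -1.0]]
force: [-0.2, -0.0, -2.1]
opening: 0.275
grasp_force: 30.0
```

Call:
send_rows(
  moves=[
    [0,0,0.03,0,0,0],
    [0,0,0.06,0,0,0],
    [0,0,0.085,0,0,0],
    [0,0,0.105,0,0,0],
    [0,0,0.115,0,0,0],
    [0,0,0.121,0,0,0],
    [0,0,0.125,0,0,0],
    [0,0,0.128,0,0,0],
    [0,0,0.128,0,0,0],
    [0,0,0.128,0,0,0],
  ],
)

```text
time_s: 27.9
position: [0.487, 0.0204, 0.0387]
tcp_rot: [[0.258, 0.966, 0.0], [0.966, -0.258, -0.0], [0.0, 0.0, -1.0]]
force: [0.1, 0.7, -2.3]
opening: 0.274
grasp_force: 30.0
```

Run:
```python
from h import *
fz(3)
s,Z,x,y,m=look('w12');k=(x>-.03)&(x<.15)&(y>.03)&(y<.038)&(Z>-.01)&(Z<.05);print('fork top',np.percentile(Z[k],[10,50,90]))
```

```text
F [ 0.46 -0.23 -3.41] sd 0.42 M [-0.011 -0.034 -0.032] [0.008 0.036 0.031] p [0.487  0.0204 0.0387] 28.05
fork top [0.00729834 0.00811515 0.00892681]
```

Still about 1 mm above the mat, so I'll go down slightly and release.

Call:
send_rows(
  moves=[
    [0,0,0.002,0,0,0],
    [0,0,0.004,0,0,0],
    [0,0,0.004,0,0,0],
  ],
)

```text
time_s: 28.4
position: [0.487, 0.0203, 0.038]
tcp_rot: [[0.258, 0.966, 0.0], [0.966, -0.258, -0.0], [0.0, 0.0, -1.0]]
force: [-0.6, 0.5, 2.6]
opening: 0.273
grasp_force: 30.0
```

Call:
send_rows(
  moves=[
    [0,0,0,0,0,0],
    [0,0,0,0,0,0],
    [0,0,0,0,0,0],
    [0,0,0,0,0,0],
    [0,0,0,0,0,0],
    [0,0,0,0,0,0],
    [0,0,0,0,0,0],
    [0,0,0,0,0,0],
  ],
  grip=1,
)

```text
time_s: 29.2
position: [0.4869, 0.0204, 0.0375]
tcp_rot: [[0.258, 0.966, -0.0], [0.966, -0.258, 0.0], [0.0, -0.0, -1.0]]
force: [-0.3, 0.0, -1.1]
opening: 0.922
grasp_force: 0.0
```

Call:
send_rows(
  moves=[
    [0,0,-0.05,0,0,0],
    [0,0,-0.15,0,0,0],
    [0,0,-0.3,0,0,0],
    [0,0,-0.45,0,0,0],
    [0,0,-0.6,0,0,0],
    [0,0,-0.7,0,0,0],
    [0,0,-0.75,0,0,0],
    [0,0,-0.75,0,0,0],
    [0,0,-0.75,0,0,0],
  ],
)

```text
time_s: 30.1
position: [0.4864, 0.0204, 0.2254]
tcp_rot: [[0.258, 0.966, 0.0], [0.966, -0.258, -0.0], [0.0, 0.0, -1.0]]
force: [0.4, 0.5, -0.6]
opening: 1.001
grasp_force: 0.0
```

Run:
```python
from h import *
st();cap('wrist','w13');cap('top','t13')
a=cv2.imread('pics/w13.png')[60:340,150:550];b=cv2.imread('pics/t13.png')[100:260,150:370]
cv2.imwrite('pics/c7.png',np.hstack([cv2.resize(a,(400,290)),cv2.resize(b,(400,290))]))
d=np.load('pics/t13.npy');P=cloud('top',d)
Q=P[150:215,310:375].reshape(-1,3);D=Q[(Q[:,2]>.06)&(Q[:,2]<.085)];print(cv2.minEnclosingCircle(D[:,:2].astype(np.float32)),D.mean(0),len(D))
```

```text
t 30.1 p [0.4864 0.0204 0.2254] h -14.97 tilt [ 0.0003 -0.0001] F [ 0.45  0.54 -0.64] M [-0.014 -0.088 -0.044] op 1.001 gf 0.0
((0.6111665964126587, -0.20585095882415771), 0.04536634311079979) [ 0.61052328 -0.20606466  0.06906767] 765
```

View pics/c7.png

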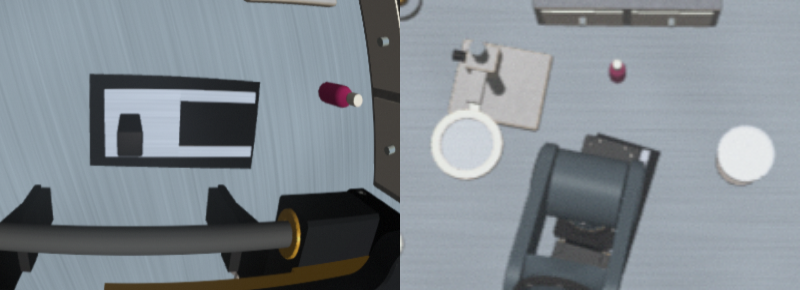

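The left view shows the lifter flat on its mat, with the handle at about (130,135). The right view shows the dish back on its pedestal at (745,155), about 2–3 mm from its original position, and the bystanders in view are unmoved.

```bash
python3 -c "
from rig import ticket
print(ticket.hand_in())"
```

```text
the job is handed in; nothing more can be done
None
```

The job is handed in, with no verdict returned: the dish was held level against the ring at about 3.5–5 N for over 2 s, then set back on its pedestal about 2–3 mm from where it started, and the lifter lies flat on its mat (about 30 s used).

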